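# Complete a brick-bond layer of offcuts and hold the spring pusher half pressed

## Robot

A 6-joint arm with a two-finger parallel gripper is mounted at the origin on a cart in front of the work surface, level with it; the furniture and walls round the work are solid. World frame = base frame: x ahead of the robot, y to its left, z up, the work surface at z = 0. Lengths are in mm, angles in rad, forces in N, time in s.
With the tool pointing down it reaches from about 350 to 875 mm from the base axis. Payload 4.2 kg.
Tool frame: the origin (TCP) lies between the finger pads; the fingertips stand 19 mm ahead of it and the grasp point (between the pads) is the TCP; y points along the fingers, z is the direction in which the jaws open and shut, and the axes are right-handed (so a half turn about y gives the same grasp; the last joint's range is limited). The gripper opens to 85 mm and grips with 20 to 120 N. Pads are 22 mm wide; open, the fingers measure 114 mm over their backs; the gripper's body (76 mm by 85 mm) begins 54 mm behind the grasp point. The pads swing forward as they close: fully open they stand 13 mm farther back than shut.
Start: joints at [1.45, 0.385, 0.008, 0, -1.194, -0.259], TCP at [231.676, 580.453, 250.312] pointing down, gripper open.
Joint ranges: [-3.14, 3.14], [-1.21, 2.06], [-1.07, 1.41], [-3.16, 2.05], [-2.99, -0.16], [-3.1, 3.1]. Speed limits (rad/s): [2.79, 2.79, 3.14, 3.14, 3.14, 3.14].

## Interface

Orientations are given as a unit quaternion [x, y, z, w].
In Python, from bench import arm gives the robot as it stands.
- The arm moves only by the shell command python3 -m inch 'ROWS'. ROWS is JSON, a list of rows, each a list of 7 numbers: the opening, from 0 (shut) to 1 (fully open), then the shift along the tool's x, y, z in cm, then the turn, a rotation vector about the tool's x, y, z in degrees. A call has 1 to 20 rows; each row is the pose to reach, as a shift and turn from the pose commanded when the call began, along the tool's axes at that moment; what a row does not reach only later rows make up. A row lasts 1/12 s, in which the tool goes at most 41.7 mm and 7.16 degrees, less where a joint would pass 70% of its speed; a pose out of reach is approached as far as the arm can. A call with a gripper value outside its range is refused whole. The fingers move at their own pace and stop on an object; the grip force is fixed at half the most. Time passes only in rows, so rows that repeat a pose let the fingers close. It gives the time, the measured TCP pose, the force and the opening at its end, in the units of the state.
- arm.read_state(): the state, without advancing time (a new reading comes with each control period).
- arm.get_image(name): name is "side" or "top"; returns the picture (480x640x3 uint8, red, green, blue); there is no depth.
- arm.camera_params(name): a dict with "fx", "fy", "cx", "cy" (pixels), "D" ([k1, k2, p1, p2, k3] as OpenCV has them; the pictures are not rectified), "rvec" (rotation vector, rad) and "tvec" (3), from world to camera coordinates, as OpenCV has them. Camera axes: x right, y down, z forward; pixel columns grow to the right and rows downward; lengths in mm; the calibration is good to about 2 mm. A picture is of the moment at which its call begins. camera_params takes no time and is no camera call.
- arm.job_done(): hands the job in, once; it reports no verdict.
Trained networks look in the newest picture that a camera, given by its name, has taken for a name from the list of things; names that differ only in an ending like _2 or _b are one class to them, and where a whole thing is asked for, a point or a joint stands for the part that bears it (a point fixed in the world has none). Each returns a list of dicts, best first, with "conf" (0 to 1); they miss things now and then, are a little off and sometimes report something else, mostly with a low value. They report only what shows in the picture. A call takes as long as a camera call. They do not tell look-alikes from the thing itself.
- arm.masks_of(label, camera): "mask" (480x640 bool, what is visible of it) and "extent" ([left, top, width, height] in pixels, round what is visible of it).
The state is a dict: "clock": time; "joints": joint angles; "joint_vel": joint speeds; "joint_efforts": joint torques, N m; "position": TCP position; "ee_rot": TCP orientation; "contact_force": force on the tool from outside, world axes, zero at the start; "wrist_torque": the same for the moment, N m; "gripper_width": finger opening in mm.
Only numpy, scipy, OpenCV 4.12 (cv2) and the standard library are available. Lean on these libraries where they do the work, as an engineer would, in place of code of your own. Each camera call takes 0.05 s, during which the arm holds its last target.

## Task

Complete the flat layer of offcuts on the plywood pallet slab: next to the offcut that already lies lengthwise against the crosswise row, lay the two loose offcuts lengthwise side by side, so that three run lengthwise against the two that lie crosswise. Then push the black knob of the spring pusher toward the layer until the row is closed up tight and the pusher's spring is half compressed (15 mm, the collar on the bare rod at the mouth of the barrel). The program finishes while holding it there, knob not let go; leave the tape measure, the feed wheel and the nail box alone.

Things in the scene. Friction and masses are not known exactly. Their poses are not given: they have to be found in the camera images.
- pallet: Fixed squaring jig: plywood slab 156 (x) x 304 (y) mm, top 12 mm above the table. Origin on the table under the slab, z up. At its -y end an aluminium fence, 20 mm high above the slab, inner face at y = -100 mm. The crosswise row lies against it and ends at y = -56 mm; the lengthwise row goes against that, centres at x = -47 (already there), 0 and +47 mm, y = -25 mm when closed up.
- place_1 (a point): On the slab's top, centre of the first empty place when closed up (pallet x = 0, y = -25 mm). An offcut may be set down up to 40 mm short of it (toward the pallet's +y), to leave room for a finger; the pusher then slides it home. Sideways 12 mm either way is good enough.
- place_2 (a point): The same for the second empty place (pallet x = +47, y = -25 mm).
- row_a: grey-faced chipboard offcut, all five identical, lying flat; 44 (own x) x 62 (own y) x 17 mm thick (z), origin at the centre of its underside. Already laid crosswise at the fence: centre x = -32, y = -78 mm on the pallet, its own y along the pallet's x.
- row_b: grey-faced chipboard offcut, all five identical, lying flat; 44 (own x) x 62 (own y) x 17 mm thick (z), origin at the centre of its underside. Already laid crosswise at the fence: centre x = +32, y = -78 mm on the pallet, its own y along the pallet's x.
- row_c: grey-faced chipboard offcut, all five identical, lying flat; 44 (own x) x 62 (own y) x 17 mm thick (z), origin at the centre of its underside. Already laid lengthwise against the crosswise row: centre x = -47, y = -25 mm on the pallet, its own y along the pallet's y.
- loose_a: grey-faced chipboard offcut, all five identical, lying flat; 44 (own x) x 62 (own y) x 17 mm thick (z), origin at the centre of its underside. Loose on the table on the robot's right; goes into either empty place, own y along the pallet's y. Can be gripped over its 62 mm length (the sides stay free then for its neighbours).
- loose_b: grey-faced chipboard offcut, all five identical, lying flat; 44 (own x) x 62 (own y) x 17 mm thick (z), origin at the centre of its underside. Loose on the table on the robot's right; as loose_a. Between the loose offcuts and the pallet a fixed toggle clamp with an upright grip stands 140 mm high on the table, to be passed over or round.
- pusher (a joint): Travel (m) of the pusher's wooden pad along the pallet's -y, toward the fence. It slides with about 1 N of friction and stays where it is left; 0 with its face at y = +88 mm, about 0.082 when the finished row is closed up. Pad 140 mm wide, 24 mm high above the slab.
- pad_face (a point): Middle of the pad's front face, which looks to the pallet's -y, 12 mm above the slab. Behind it: a steel barrel 28 mm long, then 30 mm of bare rod with a dark collar half way, then the handle block with the knob.
- plunger (a joint): Compression (m) of the spring between the handle block and the pad: 0 at rest, 0.030 at the stop, 400 N/m (15 mm = 6 N), springs back when released. The handle block moves toward the pallet's -y and takes the pad along. Wanted at the end: 0.015, good from 0.010 to 0.020.
- knob (a point): Point on the axis of the upright black knob, 50 mm above the slab; the knob is a round post of 20 mm diameter, from 26 to 67 mm above the slab, fixed on the handle block (50 x 24 mm, top 26 mm above the slab), 82 mm behind the pad's face at rest. It can be pinched from above or pushed from behind.
- tape_measure: Yellow tape measure 36 x 75 x 60 mm, standing; origin under its centre. Leave it alone.
- feed_wheel: Black wheel, 45 mm diameter, 24 mm high, lying flat; origin under its centre. Leave it alone.
- nail_box: Small flat box with a clear lid, 30 x 64 x 18 mm; origin under its centre. Leave it alone.
Not all that is in view belongs to the job. What is shaped like the loose_a but green or purple is not meant.

How it is judged:
By the outcome, as a careful person would: the job done as asked, in the order asked, and still so for the second after the job is handed in, while the arm keeps its last pose, push and grip.
It also fails if it takes over 70 s, if anything falls off the work surface, if the arm or the gripper's body presses on something with over 40 N, if the wrist force passes 120 N, or if a joint passes its speed limit or range.

## Working session

There is one attempt and no reset: what is moved stays moved. The work goes in short steps, Python scripts to look and compute and a shell command to move; the robot and the scene stay as the last step left them, time stands still between calls to the robot, and variables do not carry over. Pictures are saved under pics/ and viewed, and the job is handed in when it is done.

```bash
ls; mkdir -p pics
python3 - <<'E'
from bench import arm
import cv2
s=arm.read_state();print(s)
for n in("side","top"):
    im=arm.get_image(n);cv2.imwrite(f"pics/{n}0.png",im[:,:,::-1]);print(n,arm.camera_params(n))
E
```

```text
pics
{'clock': 0.0, 'joints': array([ 1.44962035e+00,  3.85579185e-01,  6.62570519e-03, -5.11993104e-04,
       -1.19400090e+00, -2.58572479e-01]), 'joint_vel': array([-0.00048454, -0.00196674,  0.00129106, -0.0015639 ,  0.00121335,
       -0.00122342]), 'joint_efforts': array([-1.68535394e-04, -3.92291451e+01,  1.88410914e+01,  4.18622777e+00,
       -4.56587411e-03, -3.45821611e-06]), 'position': array([231.47141805, 579.97175911, 249.20590458]), 'ee_rot': array([-0.1334061 , -0.69361288,  0.69515835,  0.13363705]), 'contact_force': array([ 0.5274256 , -0.04123059,  0.30794273]), 'wrist_torque': array([ 0.03100001,  0.0328117 , -0.00409818]), 'gripper_width': 85.42723445752891}
side {'fx': 608.7731302669898, 'fy': 608.7731302669898, 'cx': 317.246641749622, 'cy': 242.03583715552955, 'D': array([0.02708403, 0.        , 0.        , 0.        , 0.        ]), 'rvec': array([ 2.08228184,  0.0883632 , -0.02260446]), 'tvec': array([-511.63924991,  -22.52337569, 1472.00699732])}
top {'fx': 508.01406980739256, 'fy': 508.01406980739256, 'cx': 314.94634930817864, 'cy': 242.02628904307338, 'D': array([-0.03765876,  0.        ,  0.        ,  0.        ,  0.        ]), 'rvec': array([ 2.1008246 , -2.15829208,  0.18411389]), 'tvec': array([-110.89052458,  529.8129655 , 1026.37043645])}
```

View pics/side0.png

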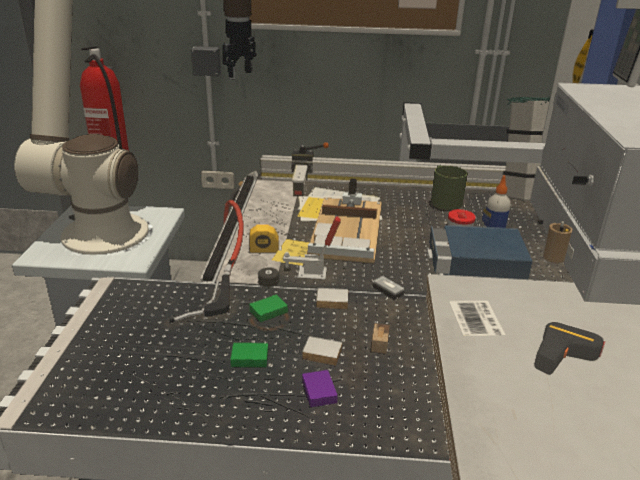

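View pics/top0.png

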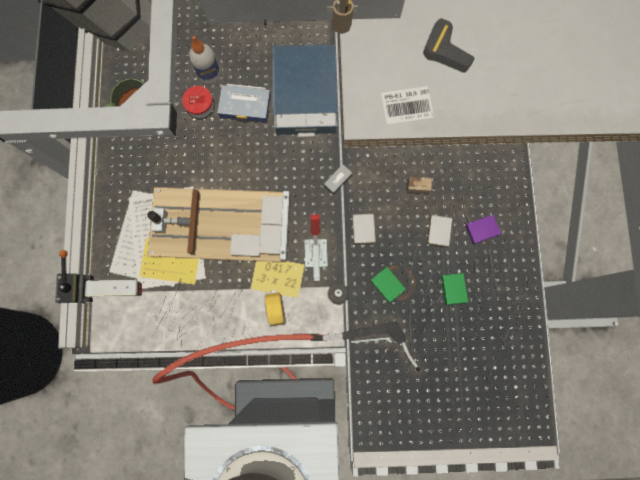

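The top view shows the pallet at about (220,225), with the row at its right end, row_c at (245,245) and the knob at (154,217). The grey loose offcuts are at (364,228) and (440,230). The look-alikes are green at (388,284) and (456,289), purple at (484,229), and a wooden block at (420,185). The red-gripped toggle clamp is at (316,225).

```bash
cat > h.py <<'E'
import numpy as np, cv2
from bench import arm
def cam(n):
    p=arm.camera_params(n);K=np.array([[p['fx'],0,p['cx']],[0,p['fy'],p['cy']],[0,0,1]])
    return K,np.array(p['D']),np.array(p['rvec']),np.array(p['tvec'])
def at_z(n,px,z):
    K,D,r,t=cam(n);u=cv2.undistortPoints(np.array(px,float).reshape(-1,1,2),K,D).reshape(-1,2)
    R=cv2.Rodrigues(r)[0];c=-R.T@t;d=np.c_[u,np.ones(len(u))]@R
    return c+d*((z-c[2])/d[:,2])[:,None]
def proj(n,P):
    K,D,r,t=cam(n);return cv2.projectPoints(np.array(P,float).reshape(-1,1,3),r,t,K,D)[0].reshape(-1,2)
def rect(n,mask,z):
    c,_=cv2.findContours(mask.astype(np.uint8),cv2.RETR_EXTERNAL,cv2.CHAIN_APPROX_NONE)
    c=max(c,key=cv2.contourArea).reshape(-1,2)
    P=at_z(n,c,z)[:,:2].astype(np.float32);return cv2.minAreaRect(P)
def crop(n,name,x0,y0,w,h,s):
    im=arm.get_image(n)[:,:,::-1]
    cv2.imwrite(name,cv2.resize(im[y0:y0+h,x0:x0+w],None,fx=s,fy=s,interpolation=cv2.INTER_CUBIC));return im
E
python3 - <<'E'
from h import *
im=crop("top","pics/c1.png",120,170,200,110,4)
im=crop("top","pics/c2.png",300,150,200,150,4)
crop("side","pics/c3.png",230,150,200,150,4)
for n in("top","side"):
  for l,z in(("loose_a",17),("pallet",12),("pusher",36),("knob",79),("tape_measure",60),("feed_wheel",24),("nail_box",18)):
    for d in arm.masks_of(l,n):
        r=rect(n,d['mask'],z);print(n,l,round(d['conf'],2),d['extent'],[np.round(v,1) for v in r])
E
```

```text
top loose_a 0.81 [441.1, 272.2, 26.6, 29.0] [array([ 423.6, -419.9]), array([63.8, 51.1]), np.float64(2.4)]
top loose_a 0.69 [430.0, 213.7, 19.7, 34.9] [array([ 548.1, -396.1]), array([48.1, 64.8]), np.float64(80.1)]
top loose_a 0.66 [351.1, 217.4, 23.6, 28.4] [array([ 557.8, -231.4]), array([50. , 62.2]), np.float64(88.4)]
top loose_a 0.66 [465.0, 215.1, 38.3, 26.8] [array([ 550.4, -491.8]), array([47.1, 69.1]), np.float64(17.4)]
top pallet 0.67 [149.2, 186.5, 140.4, 76.1] [array([578.1,  89.4]), array([309.7, 156.9]), np.float64(85.9)]
top pallet 0.37 [146.4, 189.0, 56.0, 64.9] [array([589.9, 189.9]), array([116.8, 144.5]), np.float64(84.9)]
top pusher 0.97 [147.2, 192.2, 53.7, 62.5] [array([584.2, 182.3]), array([110.6, 139.1]), np.float64(86.1)]
top pusher 0.34 [256.0, 223.2, 22.4, 28.9] [array([536.7, -28.4]), array([44.7, 62.9]), np.float64(88.4)]
top pusher 0.23 [145.8, 207.4, 32.7, 24.5] [array([588. , 209.1]), array([56.4, 54. ]), np.float64(36.7)]
top knob 0.69 [325.0, 283.6, 22.9, 20.2] [array([ 416.6, -167.7]), array([38.2, 38.2]), np.float64(88.2)]
top knob 0.59 [149.6, 
[... 1138 characters left out ...]
rray([458.1, 158.1]), np.float64(86.0)]
side pusher 0.62 [324.0, 180.3, 52.6, 36.4] [array([592.6, 198.2]), array([230.6, 138. ]), np.float64(84.2)]
side knob 0.52 [341.0, 181.3, 21.0, 21.9] [array([590.2, 136.7]), array([ 46.6, 143.6]), np.float64(0.5)]
side tape_measure 0.88 [248.8, 222.9, 30.5, 31.0] [array([398., -92.]), array([ 69.1, 127.6]), np.float64(14.2)]
side feed_wheel 0.85 [254.4, 267.4, 25.7, 17.7] [array([ 424.4, -190.8]), array([43.7, 70.4]), np.float64(9.0)]
side nail_box 0.94 [376.4, 274.5, 27.3, 22.4] [array([ 673. , -195.7]), array([46.2, 77.3]), np.float64(41.9)]
side nail_box 0.44 [343.5, 178.9, 19.5, 26.3] [array([588. , 270.3]), array([ 48.4, 156.4]), np.float64(2.1)]
```

View pics/c1.png

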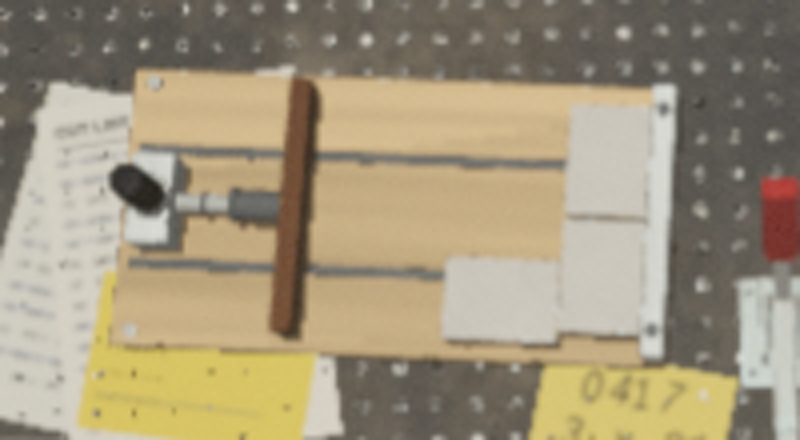

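View pics/c2.png

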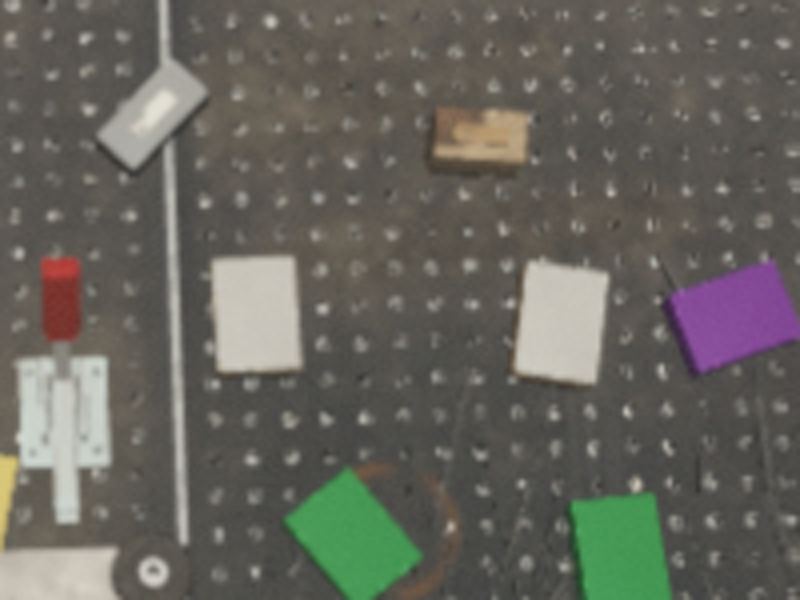

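View pics/c3.png

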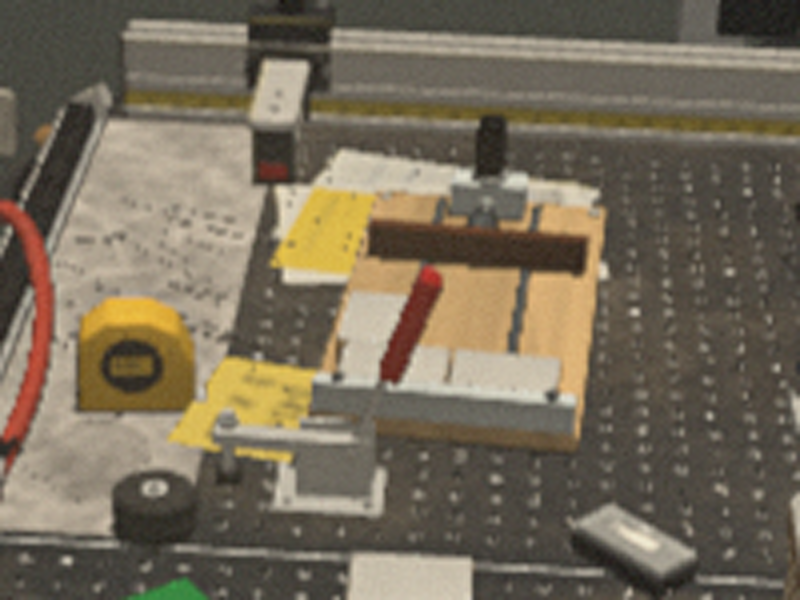

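```bash
cat >> h.py <<'E'
from scipy.optimize import least_squares
from scipy.spatial.transform import Rotation as Ro
def fitpose(n,local,px,x0):
    L=np.array(local,float);px=np.array(px,float)
    def w(p):
        c,s=np.cos(p[2]),np.sin(p[2]);return np.c_[p[0]+c*L[:,0]-s*L[:,1],p[1]+s*L[:,0]+c*L[:,1],L[:,2]]
    r=least_squares(lambda p:(proj(n,w(p))-px).ravel(),x0);return r.x,np.abs(r.fun).max(),r.fun.reshape(-1,2)
E
python3 - <<'E'
from h import *
s=arm.read_state();print(np.round(Ro.from_quat(s['ee_rot']).as_matrix(),3))
o=np.array([120,170])
P=[(-78,152,12),(78,152,12),(-69,6,29),(-25,6,29),(-63,-100,29),(63,-56,29),(63,-100,29)]
px=[(113,345),(137,70),(441,341),(443,257),(640,333),(571,105),(648,107)]
r=fitpose("top",P,np.array(px)/4+o,[580,90,-.05]);print(np.round(r[0],3),np.round(r[2],1))
o=np.array([300,150])
loc=[(-22,31,17),(22,31,17),(22,-31,17),(-22,-31,17)]
# own y ~ world +x: own x ~ world -y => yaw -90deg ; corners order: top-left image = +x world,+y world
loc=[(-22,31,17),(22,31,17),(22,-31,17),(-22,-31,17)]
for q,x0 in(([(212,257),(295,255),(301,371),(217,373)],[557,-231,-1.57]),([(527,262),(608,270),(597,384),(514,375)],[548,-396,-1.57])):
    r=fitpose("top",loc,np.array(q)/4+o,x0);print(np.round(r[0],3),np.degrees(r[0][2])+90,np.round(r[2],1).tolist())
# side check
print(proj("side",[(557,-231,17),(548,-396,17)]))
# gantry
for z in(150,250,350): print(z,at_z("top",[(175,133),(170,30),(316,215),(316,236)],z).round())
E
```

```text
[[-0.929  0.    -0.371]
 [ 0.371  0.    -0.929]
 [ 0.    -1.    -0.   ]]
[ 5.76183e+02  5.67180e+01 -5.80000e-02] [[11.8  1.5]
 [11.7  1. ]
 [-4.7 -0.7]
 [-3.9  0.1]
 [-4.8  0. ]
 [-5.1 -0.6]
 [-4.3 -0.6]]
[ 558.852 -232.959   -1.569] 0.0744431982056426 [[0.4, 0.6], [-0.3, 0.5], [-0.4, -0.6], [0.3, -0.5]]
[ 549.484 -399.24    -1.73 ] -9.134159086626298 [[-0.1, 0.1], [-0.4, 0.7], [-0.1, -0.2], [0.5, -0.5]]
[[330.75117081 294.09664166]
 [320.82139089 345.73409011]]
150 [[ 736.  147.  150.]
 [ 964.  164.  150.]
 [ 561. -128.  150.]
 [ 520. -127.  150.]]
250 [[ 695.  119.  250.]
 [ 898.  134.  250.]
 [ 538. -128.  250.]
 [ 501. -127.  250.]]
350 [[ 653.   90.  350.]
 [ 833.  104.  350.]
 [ 515. -128.  350.]
 [ 482. -127.  350.]]
```

Run:
```python
from h import *
o=np.array([120,170])
P=[(-78,192,12),(78,192,12),(-69,6,29),(-25,6,29),(-63,-100,29),(63,-56,29),(63,-100,29)]
px=[(113,345),(137,70),(441,341),(443,257),(640,333),(571,105),(648,107)]
r=fitpose("top",P,np.array(px)/4+o,[580,90,-.05]);print(np.round(r[0],3),np.degrees(r[0][2]),np.round(r[2],1).tolist())
x,y,t=r[0]
M=Ro.from_euler('z',t).as_matrix()
T=lambda q:(M@np.array(q,float)+[x,y,0])
for n,q in dict(p1=(0,-25,12),p2=(47,-25,12),s1=(0,7,12),s2=(47,7,12),knob=(0,170,62),knobend=(0,73,62),kt=(0,170,79),fence=(0,-105,32),padtop=(-70,88,36),padtop2=(70,88,36)).items():
    w=T(q);print(n,w.round(1),proj("top",[w]).round(1)-0,((proj("top",[w])-o)*4).round(),proj("side",[w]).round(1))
# gantry triangulation, beam lower front corner
K,D,rr,t=cam("top")
def tri(a,b):
    Ps=[];pts=[]
    for n,p in(("top",a),("side",b)):
        K,D,rr,t=cam(n);Ps.append(np.c_[cv2.Rodrigues(rr)[0],t]);pts.append(cv2.undistortPoints(np.array([[p]],float),K,D).reshape(2,1))
    X=cv2.triangulatePoints(*Ps,*pts);return (X[:3]/X[3]).ravel()
im=arm.get_image("side");cv2.imwrite("pics/s2.png",cv2.resize(im[70:270,230:560,::-1],None,fx=2.4,fy=2.4))
```

```text
[ 5.75665e+02  4.57410e+01 -6.60000e-02] -3.765113971306954 [[-1.6, 0.3], [-0.9, -0.0], [0.2, -0.6], [1.1, 0.2], [0.0, 0.5], [0.1, -0.3], [1.0, -0.1]]
p1 [574.   20.8  12. ] [[247.9 225.2]] [[512. 221.]] [[343.4 236.9]]
p2 [620.9  17.7  12. ] [[249.3 204.4]] [[517. 138.]] [[363.1 238.6]]
s1 [576.1  52.7  12. ] [[233.4 224.7]] [[454. 219.]] [[344.7 230.6]]
s2 [623.   49.6  12. ] [[234.9 203.9]] [[459. 136.]] [[364.  232.2]]
knob [586.8 215.4  62. ] [[152.7 216.9]] [[131. 188.]] [[351.7 184.8]]
knobend [580.5 118.6  62. ] [[198.3 218.6]] [[313. 194.]] [[348.2 200.5]]
kt [586.8 215.4  79. ] [[150.1 215.1]] [[120. 181.]] [[352.  178.8]]
fence [568.8 -59.   32. ] [[283.7 224.7]] [[655. 219.]] [[340.2 246. ]]
padtop [511.6 138.1  36. ] [[191.6 253.1]] [[286. 332.]] [[320.9 205.1]]
padtop2 [651.3 129.   36. ] [[196.8 189.6]] [[307.  78.]] [[376.  209.5]]
```

View pics/s2.png

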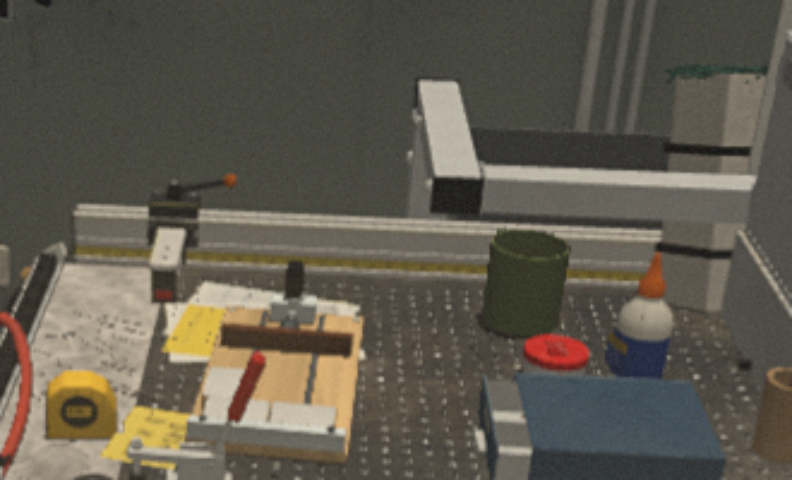

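Run:
```python
from h import *
def tri(a,b):
    Ps=[];pts=[]
    for n,p in(("top",a),("side",b)):
        K,D,rr,t=cam(n);Ps.append(np.c_[cv2.Rodrigues(rr)[0],t]);pts.append(cv2.undistortPoints(np.array([[p]],float),K,D).reshape(2,1))
    X=cv2.triangulatePoints(*Ps,*pts);return (X[:3]/X[3]).ravel()
X=tri((175,135),(409,144));print(X,proj("top",[X]),proj("side",[X]))
R=Ro.from_quat(arm.read_state()['ee_rot']).as_matrix();p=arm.read_state()['position']
for tgt in([420,0,330],[559,-233,250]): print((R.T@(np.array(tgt)-p)).round())
# turn about tool y to make tool z -> desired world dir
for d in((1,0),(-1,0),(0,1),(0,-1)):
    z=R.T@np.array([*d,0.]);print(d,np.degrees(np.arctan2(z[0],z[2])))
```

```text
[712.6327593  130.80619996 209.67336224] [[174.77638477 132.34812789]] [[407.02030024 144.69401307]]
[-390.  -80.  469.]
[-606.    0.  634.]
(1, 0) -111.75926694955945
(-1, 0) 68.24073305044054
(0, 1) 158.24073311154046
(0, -1) -21.759266888459546
```

```bash
python3 -m inch '[[1,-30,0,31,0,34,0],[1,-30,0,31,0,34,0],[1,-30,0,31,0,34,0],[1,-30,0,31,0,34,0],[1,-30,0,31,0,34,0],[1,-30,0,31,0,34,0],[1,-30,0,31,0,34,0],[1,-30,0,31,0,34,0],[1,-30,0,31,0,34,0],[1,-30,0,31,0,34,0],[1,-60,0,63,0,68.2,0],[1,-60,0,63,0,68.2,0],[1,-60,0,63,0,68.2,0],[1,-60,0,63,0,68.2,0],[1,-60,0,63,0,68.2,0],[1,-60,0,63,0,68.2,0],[1,-60,0,63,0,68.2,0],[1,-60,0,63,0,68.2,0],[1,-60,0,63,0,68.2,0],[1,-60,0,63,0,68.2,0]]'
cat >> h.py <<'E'
def go(tgt,zdir=None):
    s=arm.read_state();R=Ro.from_quat(s['ee_rot']).as_matrix();d=R.T@(np.array(tgt,float)-s['position'])
    print("pos",s['position'].round(1),"w",round(s['gripper_width'],1),"F",s['contact_force'].round(1),"j",s['joints'].round(2),"t",round(s['clock'],2))
    print("zang",np.degrees(np.arctan2(R[1,2],R[0,2])).round(1),"ytool",R[:,1].round(3),"shift cm",(d/10).round(2))
    if zdir is not None:
        a=np.radians(zdir);z=R.T@np.array([np.cos(a),np.sin(a),0]);print("turn y",np.degrees(np.arctan2(z[0],z[2])).round(1))
E
python3 -c "
from h import *
go([559,-233,100],180)"
```

```text
clock: 2.67
position: [542.4, -195.2, 250.5]
ee_rot: [0.5, 0.5, -0.5, -0.5]
contact_force: [2.0, 0.7, 0.5]
gripper_width: 85.6
pos [ 542.4 -195.2  250.5] w 85.6 F [2.  0.7 0.5] j [-0.06  0.3  -0.11 -0.   -1.15  0.06] t 2.67
zang -180.0 ytool [ 0.001 -0.    -1.   ] shift cm [-3.79 15.05 -1.65]
turn y 0.0
```

```bash
python3 -m inch '[[1,-3.8,6,-1.65,0,0,0],[1,-3.8,10,-1.65,0,0,0],[1,-3.8,15,-1.65,0,0,0],[1,-3.8,18,-1.65,0,0,0],[1,-3.8,18,-1.65,0,0,0],[1,-3.8,18,-1.65,0,0,0],[1,-3.8,18,-1.65,0,0,0],[1,-3.8,18,-1.65,0,0,0]]'
python3 -c "
from h import *
go([559,-233,22],180)
crop('top','pics/a1.png',300,150,200,150,4)
crop('side','pics/a2.png',240,210,200,150,4)"
```

```text
clock: 3.33
position: [560.1, -231.2, 72.3]
ee_rot: [0.501, 0.501, -0.5, -0.498]
contact_force: [-0.4, 0.0, 1.3]
gripper_width: 85.6
pos [ 560.1 -231.2   72.3] w 85.6 F [-0.4  0.   1.3] j [-0.12  0.53 -0.26  0.   -0.78  0.13] t 3.33
zang -179.9 ytool [ 0.004 -0.001 -1.   ] shift cm [-0.17  5.03  0.13]
turn y 0.1
```

View pics/a2.png

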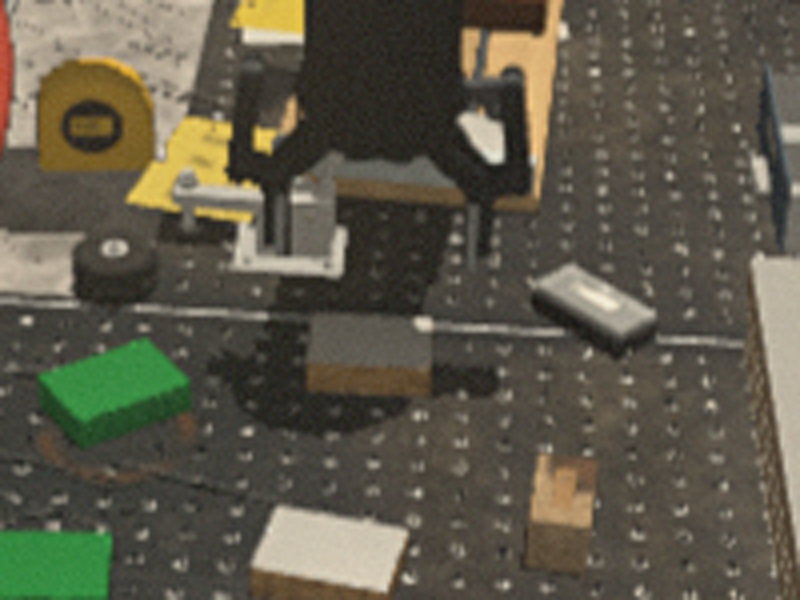

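View pics/a1.png

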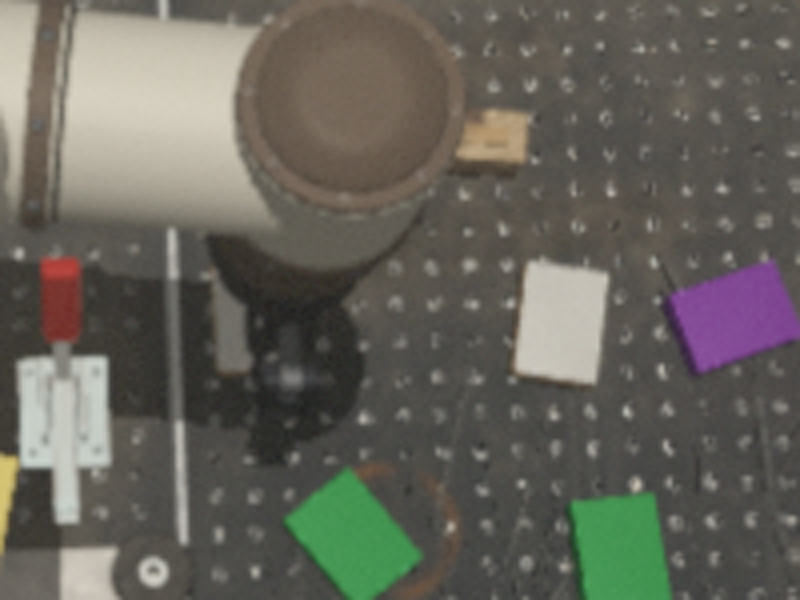

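```bash
python3 -c "
from h import *
for z in(40,50,53,60,66,70):print(z,proj('side',[(518,-231,z),(602,-231,z)]).round(1).tolist())"
```

```text
40 [[311.7, 283.5], [353.5, 285.9]]
50 [[311.8, 279.3], [353.8, 281.7]]
53 [[311.9, 278.0], [353.9, 280.4]]
60 [[311.9, 275.1], [354.0, 277.5]]
66 [[312.0, 272.5], [354.2, 274.9]]
70 [[312.0, 270.8], [354.3, 273.2]]
```

```bash
python3 -m inch '[[1,-0.15,3,0.1,0,0,0],[1,-0.15,4.5,0.1,0,0,0],[1,-0.15,5.3,0.1,0,0,0],[1,-0.15,5.5,0.1,0,0,0],[1,-0.15,5.5,0.1,0,0,0],[1,-0.15,5.5,0.1,0,0,0],[0.75,-0.15,5.5,0.1,0,0,0],[0.65,-0.15,5.5,0.1,0,0,0],[0.6,-0.15,5.5,0.1,0,0,0],[0.4,-0.15,5.5,0.1,0,0,0],[0.4,-0.15,5.5,0.1,0,0,0],[0.4,-0.15,5.5,0.1,0,0,0],[0.4,-0.15,5.5,0.1,0,0,0]]'
python3 -c "
from h import *
go([559,-233,250],180)
crop('side','pics/a3.png',240,210,200,150,4)"
```

```text
clock: 4.52
position: [558.7, -232.6, 17.0]
ee_rot: [0.501, 0.501, -0.5, -0.499]
contact_force: [-0.3, 1.5, 6.4]
gripper_width: 60.4
pos [ 558.7 -232.6   17. ] w 60.4 F [-0.3  1.5  6.4] j [-0.13  0.6  -0.3   0.   -0.67  0.13] t 4.52
zang -179.9 ytool [ 0.003 -0.001 -1.   ] shift cm [ -0.06 -23.3   -0.1 ]
turn y 0.1
```

View pics/a3.png

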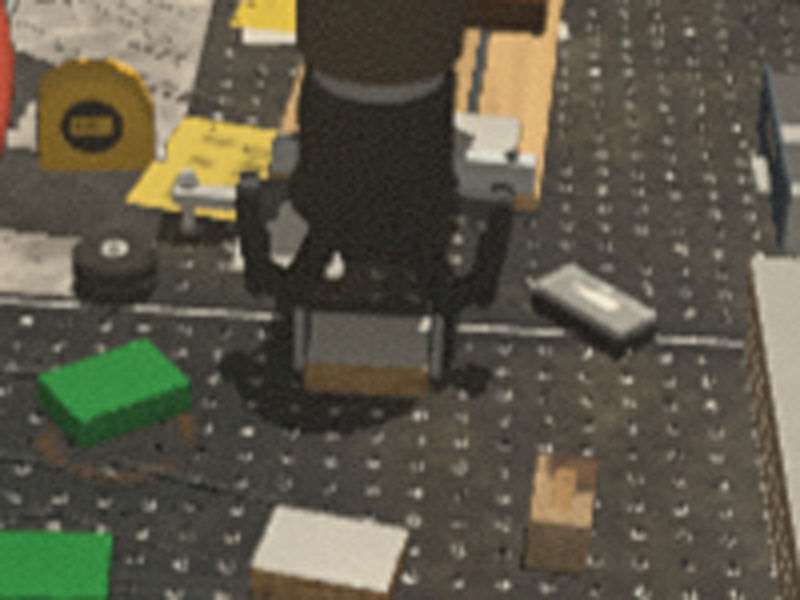

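```bash
python3 -m inch '[[0.4,0,-4,0,0,0,0],[0.4,0,-8,0,0,0,0],[0.4,0,-12,0,0,0,0],[0.4,0,-16,0,0,0,0],[0.4,0,-20,0,0,0,0],[0.4,0,-22,0,0,0,0],[0.4,0,-22,0,0,0,0]]'
python3 -c "
from h import *
print((Ro.from_euler('z',-.0657).as_matrix()@[1,8,0]+[575.7,45.7,0]),(Ro.from_euler('z',-.0657).as_matrix()@[49,8,0]+[575.7,45.7,0]))
go([577.2,53.6,237],-93.8)"
```

```text
clock: 5.15
position: [560.0, -233.2, 242.2]
ee_rot: [0.504, 0.503, -0.498, -0.496]
contact_force: [1.1, -0.2, -0.4]
gripper_width: 60.4
[577.22306449  53.61708751   0.        ] [625.11950599  50.46575576   0.        ]
pos [ 560.  -233.2  242.2] w 60.4 F [ 1.1 -0.2 -0.4] j [-0.13  0.35 -0.06  0.   -1.14  0.13] t 5.15
zang -179.9 ytool [ 0.012 -0.003 -1.   ] shift cm [28.68  0.45 -1.76]
turn y -86.1
```

```bash
python3 -m inch '[[0.4,3,0,-0.3,0,-6,0],[0.4,6,0,-0.6,0,-12,0],[0.4,9,0,-0.8,0,-19,0],[0.4,12,0,-1,0,-26,0],[0.4,15,0,-1.2,0,-33,0],[0.4,18,0,-1.4,0,-40,0],[0.4,21,0,-1.6,0,-47,0],[0.4,24,0,-1.8,0,-54,0],[0.4,26,0,-1.8,0,-61,0],[0.4,28,0,-1.8,0,-68,0],[0.4,28.7,0,-1.8,0,-75,0],[0.4,28.7,0,-1.8,0,-82,0],[0.4,28.7,0,-1.8,0,-86,0],[0.4,28.7,0,-1.8,0,-86,0],[0.4,28.7,0,-1.8,0,-86,0],[0.4,28.7,0,-1.8,0,-86,0]]'
python3 -c "
from h import *
go([577.2,53.6,60],-93.8)"
```

```text
clock: 6.48
position: [575.0, 54.4, 234.8]
ee_rot: [-0.025, -0.707, 0.707, 0.025]
contact_force: [-0.4, 0.5, -0.5]
gripper_width: 60.5
pos [575.   54.4 234.8] w 60.5 F [-0.4  0.5 -0.5] j [ 0.37  0.32 -0.13 -0.   -1.12  1.13] t 6.48
zang -94.1 ytool [-0.001 -0.    -1.   ] shift cm [-0.24 17.48  0.06]
turn y -0.3
```

```bash
python3 -m inch '[[0.4,-0.2,4,0.05,0,-0.3,0],[0.4,-0.2,8,0.05,0,-0.3,0],[0.4,-0.2,12,0.05,0,-0.3,0],[0.4,-0.2,15,0.05,0,-0.3,0],[0.4,-0.2,17.5,0.05,0,-0.3,0],[0.4,-0.2,17.5,0.05,0,-0.3,0],[0.4,-0.2,17.5,0.05,0,-0.3,0]]'
python3 -c "
from h import *
go([577.2,53.6,30],-93.8)
crop('side','pics/b1.png',290,140,150,112,5)
crop('top','pics/b2.png',140,160,200,130,4)"
```

```text
clock: 7.07
position: [576.8, 53.5, 59.4]
ee_rot: [-0.022, -0.706, 0.707, 0.024]
contact_force: [-0.1, -0.1, -0.0]
gripper_width: 60.3
pos [576.8  53.5  59.4] w 60.3 F [-0.1 -0.1 -0. ] j [ 0.37  0.51 -0.33  0.   -0.73  1.13] t 7.07
zang -93.7 ytool [-0.003 -0.001 -1.   ] shift cm [-0.05  2.94 -0.02]
turn y 0.1
```

View pics/b1.png

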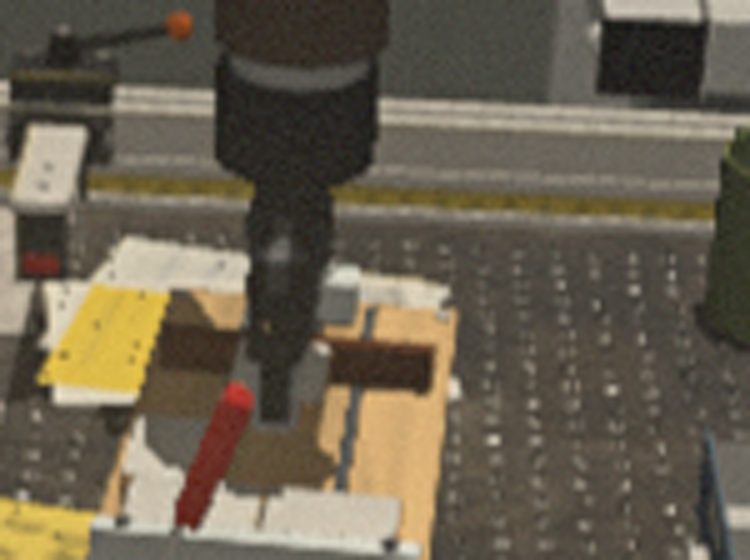

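View pics/b2.png

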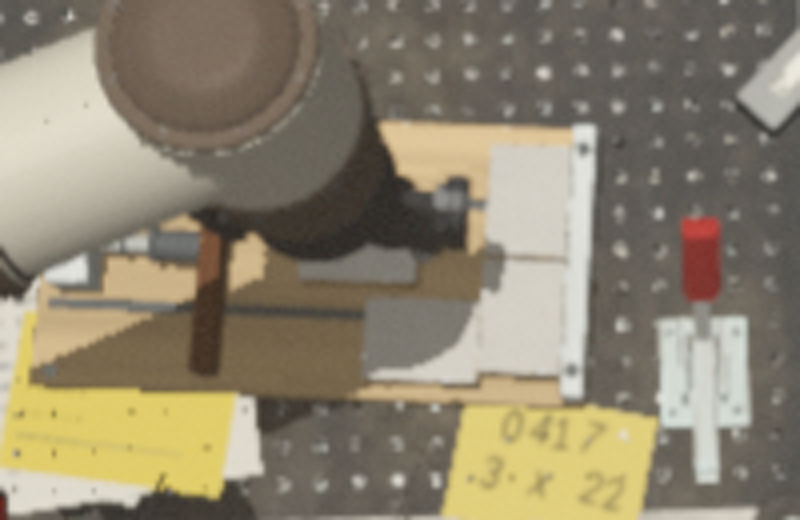

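```bash
python3 -c "
from h import *
M=Ro.from_euler('z',-.0657).as_matrix()
f=lambda px,z:((at_z('top',np.array(px)/4+[140,160],z)-[575.7,45.7,0])@M).round(1)
print(f([(299,275),(414,283)],59.4)); print(f([(363,296),(478,299),(477,383),(362,377)],29)); print(f([(486,285)],20))"
```

```text
[[-19.9  37.4  59.4]
 [-21.9 -23.3  59.4]]
[[-24.2   8.4  29. ]
 [-23.5 -53.7  29. ]
 [-69.1 -55.8  29. ]
 [-68.2   6.   29. ]]
[[-13.9 -56.5  20. ]]
```

```bash
python3 -m inch '[[0.4,-0.1,1.5,0,0,0,0],[0.4,-0.1,2.5,0,0,0,0],[0.4,-0.1,2.9,0,0,0,0],[0.4,-0.1,3,0,0,0,0],[0.4,-0.1,3,0,0,0,0],[0.7,-0.1,3,0,0,0,0],[0.85,-0.1,3,0,0,0,0],[0.85,-0.1,3,0,0,0,0],[0.85,-0.1,3,0,0,0,0]]'
python3 -c "
from h import *
go([559,-233,240],180)"
```

```text
clock: 7.92
position: [578.5, 54.0, 30.8]
ee_rot: [0.023, 0.707, -0.707, -0.022]
contact_force: [0.1, 0.6, -0.3]
gripper_width: 72.3
pos [578.5  54.   30.8] w 72.3 F [ 0.1  0.6 -0.3] j [ 0.37  0.55 -0.35  0.   -0.67  1.14] t 7.92
zang -93.7 ytool [ 0.001  0.    -1.   ] shift cm [  0.1  -20.93  28.76]
turn y 86.3
```

```bash
python3 -m inch '[[0.85,0,-3,0,0,0,0],[0.85,0,-7,0,0,0,0],[0.85,0,-11,0,0,0,0],[0.85,0,-15,0,0,0,0],[1,0,-19,0,0,0,0],[1,0,-21,0,0,0,0],[1,0,-21,0,0,0,0]]'
python3 -c "
from h import *
go([549.5,-399.2,240],170.9)
crop('top','pics/b3.png',140,160,200,130,4)
crop('side','pics/b4.png',290,140,150,112,5)"
```

```text
clock: 8.5
position: [581.0, 54.4, 247.3]
ee_rot: [0.027, 0.708, -0.706, -0.018]
contact_force: [0.7, 0.1, 0.1]
gripper_width: 85.8
pos [581.   54.4 247.3] w 85.8 F [0.7 0.1 0.1] j [ 0.37  0.31 -0.11  0.   -1.14  1.14] t 8.5
zang -93.6 ytool [ 0.013  0.003 -1.   ] shift cm [ 0.29  0.56 45.47]
turn y 95.5
```

View pics/b4.png

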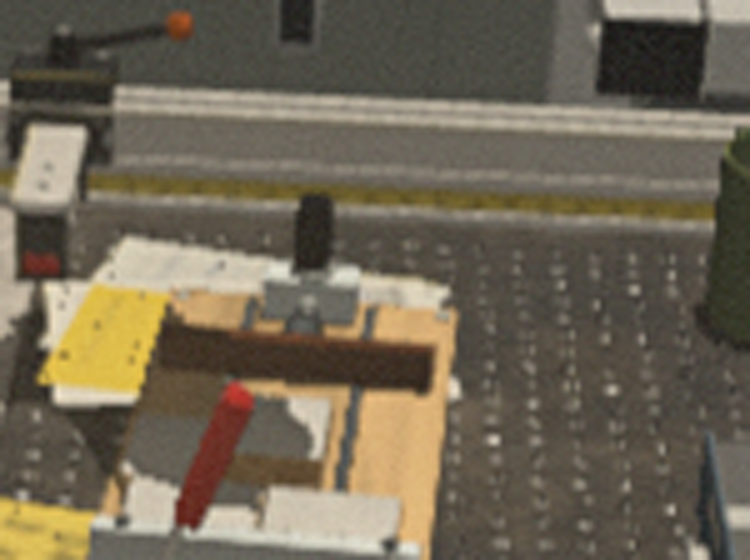

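```bash
python3 -m inch '[[1,0.1,0.2,10,0,30,0],[1,0.1,0.2,10,0,30,0],[1,0.1,0.2,15,0,40,0],[1,0.1,0.2,19,0,45,0],[1,0.1,0.2,23,0,50,0],[1,0.1,0.2,27,0,57,0],[1,0.1,0.2,31,0,64,0],[1,0.1,0.3,35,0,71,0],[1,0.2,0.4,39,0,78,0],[1,0.3,0.5,42,0,85,0],[1,0.3,0.6,45.5,0,92,0],[1,0.3,0.6,45.5,0,95.5,0],[1,0.3,0.6,45.5,0,95.5,0],[1,0.3,0.6,45.5,0,95.5,0],[1,0.3,0.6,45.5,0,95.5,0]]'
python3 -c "
from h import *
go([549.5,-399.2,45],170.9)"
```

```text
clock: 9.85
position: [545.2, -400.0, 231.4]
ee_rot: [-0.537, -0.457, 0.459, 0.54]
contact_force: [0.8, 0.1, 0.3]
gripper_width: 85.5
pos [ 545.2 -400.   231.4] w 85.5 F [0.8 0.1 0.3] j [-0.39  0.49  0.12 -0.   -1.21  0.23] t 9.85
zang 170.7 ytool [-0.004  0.002 -1.   ] shift cm [ 0.12 18.64 -0.5 ]
turn y -0.2
```

```bash
python3 -m inch '[[1,0.1,4,-0.45,0,0,0],[1,0.1,8,-0.45,0,0,0],[1,0.1,12,-0.45,0,0,0],[1,0.1,16,-0.45,0,0,0],[1,0.1,18,-0.45,0,0,0],[1,0.1,18,-0.45,0,0,0],[1,0.1,18,-0.45,0,0,0]]'
python3 -c "
from h import *
go([549.5,-399.2,17],170.9)
crop('side','pics/d2.png',230,250,200,150,4)"
```

```text
clock: 10.43
position: [549.9, -399.2, 52.4]
ee_rot: [-0.537, -0.458, 0.46, 0.539]
contact_force: [-0.0, 0.1, 1.9]
gripper_width: 85.2
pos [ 549.9 -399.2   52.4] w 85.2 F [-0.   0.1  1.9] j [-0.39  0.65 -0.06  0.   -0.86  0.23] t 10.43
zang 170.9 ytool [-0.004  0.001 -1.   ] shift cm [-0.01  3.54  0.03]
turn y 0.0
```

View pics/d2.png

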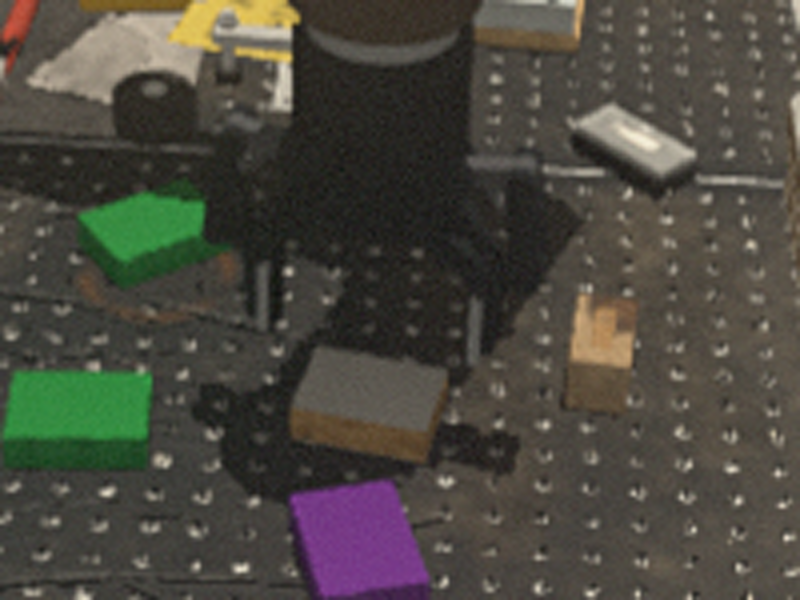

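```bash
python3 -m inch '[[1,0,2,0,0,0,0],[1,0,3,0,0,0,0],[1,0,3.5,0,0,0,0],[1,0,3.6,0,0,0,0],[1,0,3.6,0,0,0,0],[0.75,0,3.6,0,0,0,0],[0.65,0,3.6,0,0,0,0],[0.6,0,3.6,0,0,0,0],[0.4,0,3.6,0,0,0,0],[0.4,0,3.6,0,0,0,0],[0.4,0,3.6,0,0,0,0],[0.4,0,3.6,0,0,0,0]]'
python3 -c "
from h import *
go([549.5,-399.2,240],170.9)"
python3 -m inch '[[0.4,0,-4,0,0,0,0],[0.4,0,-8,0,0,0,0],[0.4,0,-12,0,0,0,0],[0.4,0,-16,0,0,0,0],[0.4,0,-20,0,0,0,0],[0.4,0,-22,0,0,0,0],[0.4,0,-22,0,0,0,0]]'
python3 -c "
from h import *
go([625.1,50.5,240],-93.8)"
```

```text
clock: 11.48
position: [551.8, -400.2, 19.9]
ee_rot: [0.539, 0.459, -0.458, -0.537]
contact_force: [0.8, 1.2, 5.4]
gripper_width: 60.3
pos [ 551.8 -400.2   19.9] w 60.3 F [0.8 1.2 5.4] j [-0.39  0.69 -0.08  0.   -0.79  0.23] t 11.48
zang 170.9 ytool [ 0.002 -0.002 -1.   ] shift cm [  0.04 -22.01   0.19]
turn y -0.0
clock: 12.07
position: [552.8, -401.1, 245.5]
ee_rot: [0.542, 0.46, -0.457, -0.534]
contact_force: [0.0, -0.1, 1.4]
gripper_width: 60.2
pos [ 552.8 -401.1  245.5] w 60.2 F [ 0.  -0.1  1.4] j [-0.39  0.48  0.15  0.   -1.23  0.23] t 12.07
zang 170.9 ytool [ 0.011 -0.006 -1.   ] shift cm [4.574e+01 3.400e-01 3.000e-02]
turn y -95.3
```

```bash
python3 -m inch '[[0.4,4,0,0,0,-5,0],[0.4,8,0,0,0,-10,0],[0.4,12,0,0,0,-17,0],[0.4,16,0,0,0,-24,0],[0.4,20,0,0,0,-31,0],[0.4,24,0,0,0,-38,0],[0.4,28,0,0,0,-45,0],[0.4,32,0,0,0,-52,0],[0.4,36,0,0,0,-59,0],[0.4,40,0,0,0,-66,0],[0.4,43,0,0,0,-73,0],[0.4,45.7,0,0,0,-80,0],[0.4,45.7,0,0,0,-87,0],[0.4,45.7,0,0,0,-94,0],[0.4,45.7,0,0,0,-95.3,0],[0.4,45.7,0,0,0,-95.3,0],[0.4,45.7,0,0,0,-95.3,0]]'
python3 -c "
from h import *
go([625.1,50.5,62],-93.8)"
```

```text
clock: 13.48
position: [623.2, 51.1, 237.6]
ee_rot: [-0.024, -0.707, 0.707, 0.025]
contact_force: [-0.5, -0.3, -0.5]
gripper_width: 60.2
pos [623.2  51.1 237.6] w 60.2 F [-0.5 -0.3 -0.5] j [ 0.34  0.39 -0.01 -0.   -1.17  1.16] t 13.48
zang -94.0 ytool [-0.001 -0.    -1.   ] shift cm [-0.22 17.56  0.04]
turn y -0.2
```

```bash
python3 -m inch '[[0.4,-0.2,4,0.05,0,-0.2,0],[0.4,-0.2,8,0.05,0,-0.2,0],[0.4,-0.2,12,0.05,0,-0.2,0],[0.4,-0.2,15,0.05,0,-0.2,0],[0.4,-0.2,17.5,0.05,0,-0.2,0],[0.4,-0.2,17.5,0.05,0,-0.2,0],[0.4,-0.2,17.5,0.05,0,-0.2,0]]'
python3 -c "
from h import *
go([625.1,50.5,33],-93.8)
crop('side','pics/e1.png',290,140,150,112,5)
crop('top','pics/e2.png',140,160,200,130,4)"
```

```text
clock: 14.07
position: [625.0, 50.0, 62.3]
ee_rot: [-0.022, -0.706, 0.707, 0.024]
contact_force: [-0.4, -0.1, -0.3]
gripper_width: 60.6
pos [625.   50.   62.3] w 60.6 F [-0.4 -0.1 -0.3] j [ 0.34  0.57 -0.2   0.   -0.8   1.17] t 14.07
zang -93.8 ytool [-0.003 -0.001 -1.   ] shift cm [-0.02  2.93 -0.05]
turn y 0.0
```

View pics/e1.png

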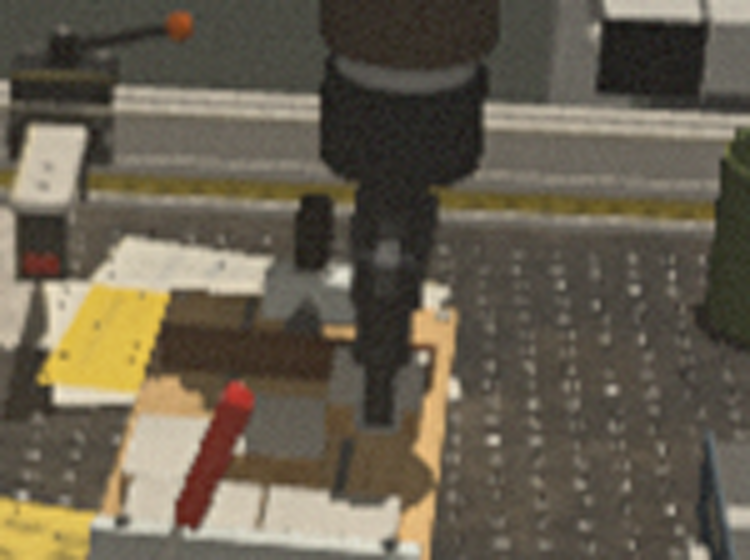

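View pics/e2.png

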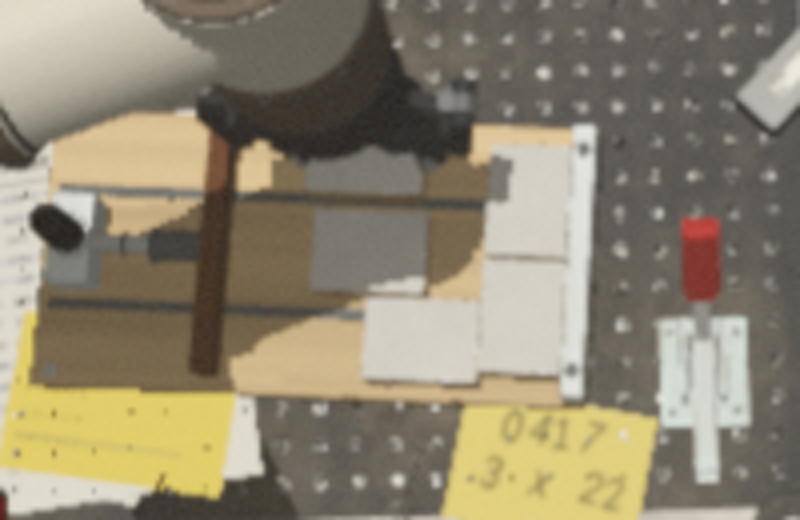

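```bash
python3 -c "
from h import *
M=Ro.from_euler('z',-.0657).as_matrix()
f=lambda px,z:((at_z('top',np.array(px)/4+[140,160],z)-[575.7,45.7,0])@M).round(1)
print(f([(306,188),(423,195)],59.4)); print(f([(316,205),(430,210),(427,293),(311,289)],29))"
```

```text
[[ 27.1  37.1  59.4]
 [ 25.6 -25.1  59.4]]
[[ 25.1  37.5  29. ]
 [ 24.6 -24.7  29. ]
 [-21.2 -26.   29. ]
 [-21.4  36.8  29. ]]
```

```bash
python3 -m inch '[[0.4,-0.25,0,0,0,0,0],[0.4,-0.25,1.5,0,0,0,0],[0.4,-0.25,2.5,0,0,0,0],[0.4,-0.25,2.8,0,0,0,0],[0.4,-0.25,2.9,0,0,0,0],[0.4,-0.25,2.95,0,0,0,0],[0.4,-0.25,2.95,0,0,0,0],[0.7,-0.25,2.95,0,0,0,0],[0.85,-0.25,2.95,0,0,0,0],[0.85,-0.25,2.95,0,0,0,0],[0.85,-0.25,2.95,0,0,0,0]]'
python3 -m inch '[[0.85,0,-3,0,0,0,0],[0.85,0,-7,0,0,0,0],[0.85,0,-11,0,0,0,0],[0.85,0,-13,0,0,0,0],[1,0,-13,0,0,0,0],[1,0,-13,0,0,0,0]]'
python3 -c "
from h import *
go([586.8,215.4,160],-93.8)
crop('side','pics/e3.png',290,140,150,112,5)
crop('top','pics/e4.png',140,160,200,130,4)"
```

```text
clock: 15.08
position: [628.2, 50.7, 34.1]
ee_rot: [0.023, 0.707, -0.707, -0.022]
contact_force: [1.3, 0.2, -0.2]
gripper_width: 72.5
clock: 15.58
position: [628.5, 50.9, 165.6]
ee_rot: [0.024, 0.707, -0.706, -0.021]
contact_force: [0.4, 0.3, -0.6]
gripper_width: 85.7
pos [628.5  50.9 165.6] w 85.7 F [ 0.4  0.3 -0.6] j [ 0.34  0.46 -0.1  -0.   -1.01  1.17] t 15.58
zang -93.7 ytool [ 0.003  0.001 -1.   ] shift cm [  5.22   0.57 -16.15]
turn y 0.1
```

View pics/e3.png

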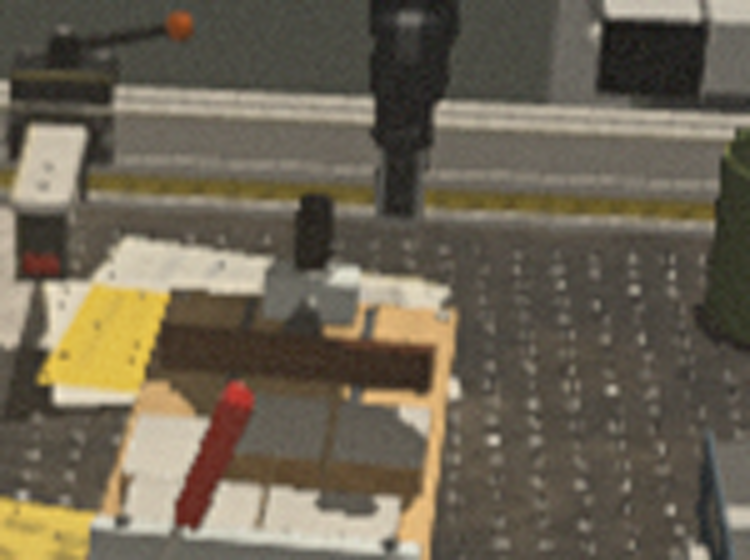

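View pics/e4.png

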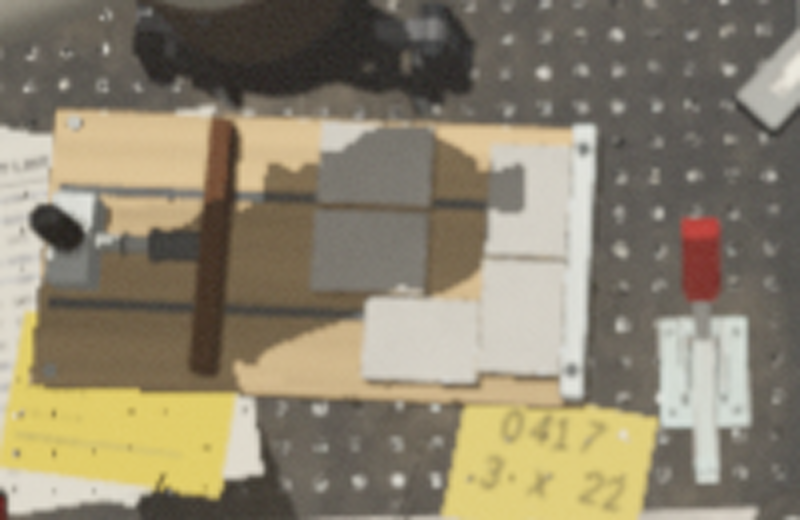

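```bash
python3 -c "
from h import *
M=Ro.from_euler('z',-.0657).as_matrix()
f=lambda px,z:((at_z('top',np.array(px)/4+[140,160],z)-[575.7,45.7,0])@M).round(1)
print(f([(45,217)],79)); print('block top',f([(51,190),(98,195),(98,289),(47,285)],38));print('padfront',f([(236,122),(217,374)],36))
M2=M
w=lambda q:M@np.array(q,float)+[575.7,45.7,0]
print(w((0,166,62)))
K,D,r,t=cam('top');print(-cv2.Rodrigues(r)[0].T@t)
s=arm.get_image('side');print(proj('side',[w((0,166,79)),w((0,166,38))]))"
```

```text
[[  1.9 167.8  79. ]]
block top [[ 26.  180.1  38. ]
 [ 24.2 154.2  38. ]
 [-27.5 149.5  38. ]
 [-26.3 177.3  38. ]]
padfront [[ 68.1  83.1  36. ]
 [-70.6  82.2  36. ]]
[586.59835561 211.34186018  62.        ]
[ 340.97483451 -124.28112603 1102.14569074]
[[351.9123288  179.41565098]
 [351.15076151 193.74670088]]
```

```bash
python3 -m inch '[[1,1.5,0,-4,0,0,0],[1,3,0,-8,0,0,0],[1,4.5,0.3,-12,0,0,0],[1,5.2,0.5,-15,0,0,0],[1,5.2,0.5,-15.8,0,0,0],[1,5.2,2.5,-15.8,0,0,0],[1,5.2,4,-15.8,0,0,0],[1,5.2,4,-15.8,0,0,0],[1,5.2,4,-15.8,0,0,0]]'
python3 -c "
from h import *
go([586.6,211.5,63],-93.8)
crop('side','pics/f1.png',290,120,150,112,5)
crop('top','pics/f2.png',100,150,200,130,4)"
```

```text
clock: 16.48
position: [585.5, 210.8, 121.9]
ee_rot: [-0.021, -0.706, 0.708, 0.024]
contact_force: [0.3, -1.1, -0.2]
gripper_width: 85.4
pos [585.5 210.8 121.9] w 85.4 F [ 0.3 -1.1 -0.2] j [ 0.61  0.49 -0.16  0.   -0.92  0.9 ] t 16.48
zang -93.7 ytool [-0.004 -0.003 -1.   ] shift cm [-0.12  5.89 -0.09]
turn y 0.1
```

View pics/f1.png

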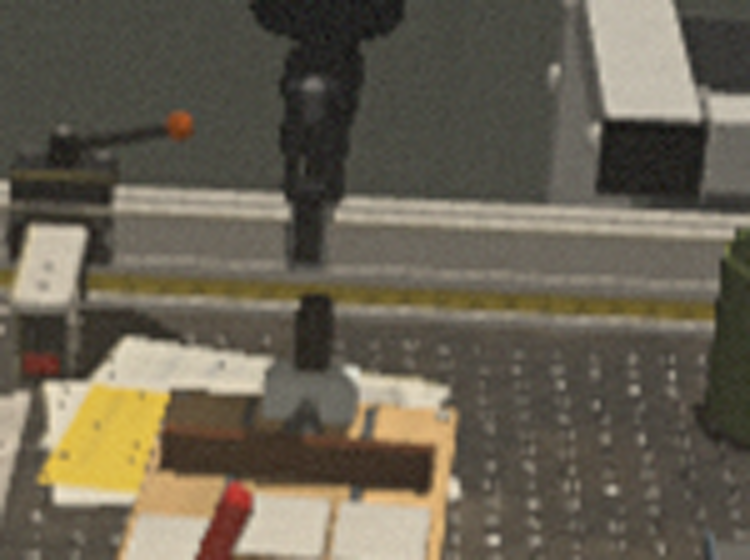

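View pics/f2.png

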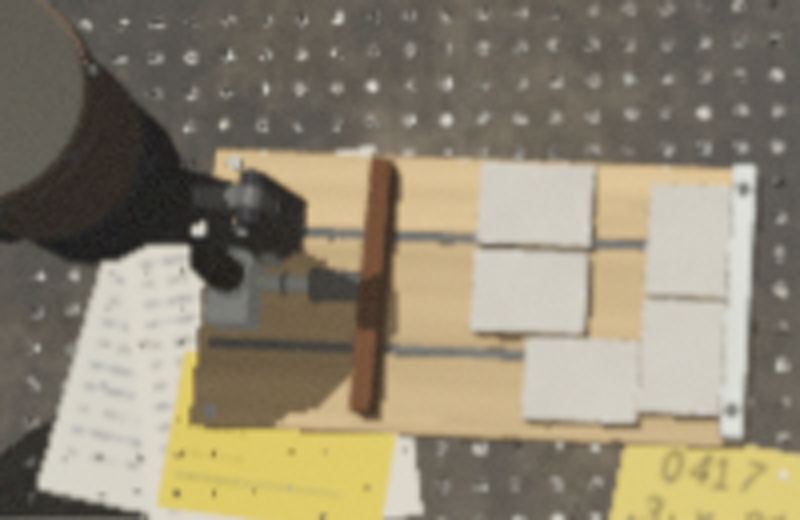

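```bash
python3 -m inch '[[1,-0.3,2,-0.1,0,0,0],[1,-0.3,4,-0.1,0,0,0],[1,-0.3,5.5,-0.1,0,0,0],[1,-0.3,5.8,-0.1,0,0,0],[1,-0.3,5.8,-0.1,0,0,0],[1,-0.3,5.8,-0.1,0,0,0]]'
python3 -c "
from h import *
go([586.6,211.5,63],-93.8)
crop('side','pics/f3.png',290,120,150,112,5)
crop('top','pics/f4.png',100,150,200,130,4)"
```

```text
clock: 17.08
position: [590.2, 212.7, 67.1]
ee_rot: [0.023, 0.707, -0.706, -0.022]
contact_force: [-0.2, -0.2, -0.2]
gripper_width: 85.3
pos [590.2 212.7  67.1] w 85.3 F [-0.2 -0.2 -0.2] j [ 0.6   0.56 -0.2   0.   -0.8   0.9 ] t 17.08
zang -93.7 ytool [ 0.002  0.001 -1.   ] shift cm [0.36 0.41 0.14]
turn y 0.1
```

View pics/f3.png

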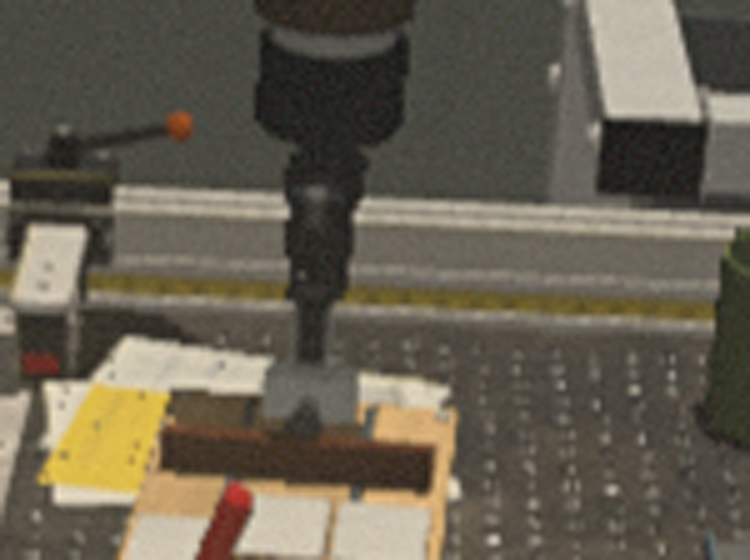

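View pics/f4.png

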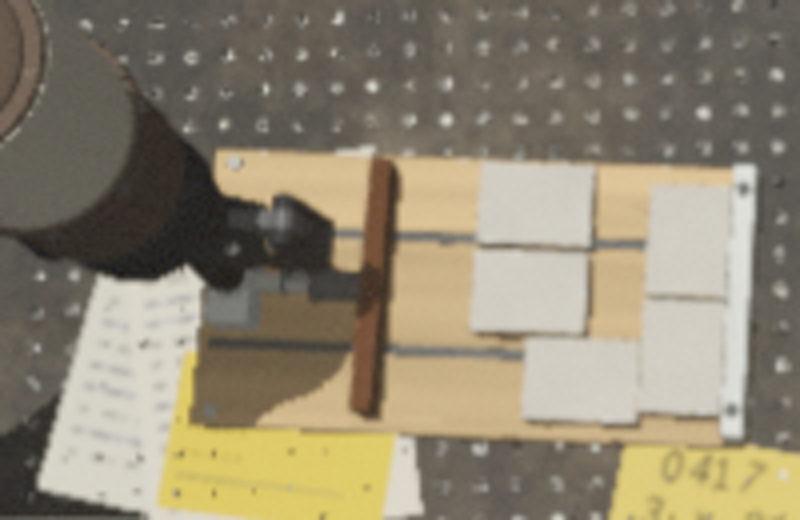

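```bash
python3 -m inch '[[1,0,0.2,0.4,0,0,0],[0.8,0,0.2,0.4,0,0,0],[0.6,0,0.2,0.4,0,0,0],[0.4,0,0.2,0.4,0,0,0],[0.3,0,0.2,0.4,0,0,0],[0.2,0,0.2,0.4,0,0,0],[0.1,0,0.2,0.4,0,0,0],[0.1,0,0.2,0.4,0,0,0],[0.1,0,0.2,0.4,0,0,0],[0.1,0,0.2,0.4,0,0,0],[0.1,0,0.2,0.4,0,0,0]]'
python3 -c "
from h import *
go([586.6,211.5,63],-93.8)
crop('side','pics/g3.png',290,120,150,112,5)
crop('top','pics/g4.png',100,150,200,130,4)"
```

```text
clock: 18.1
position: [589.3, 208.7, 64.2]
ee_rot: [0.023, 0.707, -0.707, -0.022]
contact_force: [-0.8, 1.0, 4.2]
gripper_width: 18.2
pos [589.3 208.7  64.2] w 18.2 F [-0.8  1.   4.2] j [ 0.6   0.56 -0.21  0.   -0.8   0.91] t 18.1
zang -93.6 ytool [ 0.001  0.    -1.   ] shift cm [ 0.29  0.12 -0.26]
turn y 0.2
```

View pics/g3.png

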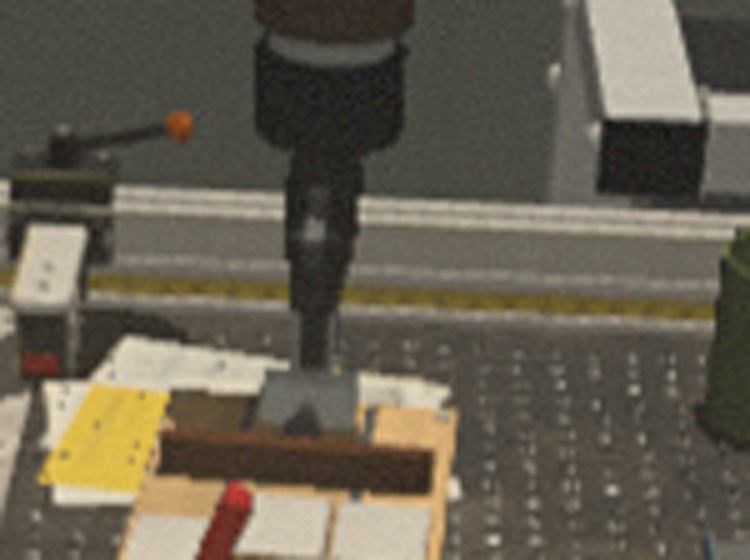

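View pics/g4.png

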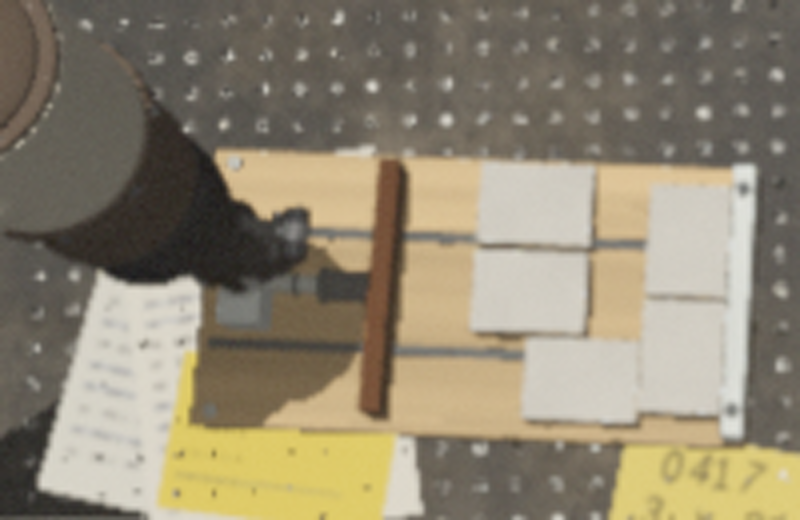

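```bash
python3 -m inch '[[0.1,0,0,0.5,0,0,0],[0.1,0,0,1,0,0,0],[0.1,0,0,1.5,0,0,0],[0.1,0,0,2,0,0,0],[0.1,0,0,2.5,0,0,0],[0.1,0,0,3,0,0,0],[0.1,0,0,3.5,0,0,0],[0.1,0,0,4,0,0,0],[0.1,0,0,4.5,0,0,0],[0.1,0,0,5,0,0,0],[0.1,0,0,5.5,0,0,0],[0.1,0,0,6,0,0,0],[0.1,0,0,6,0,0,0],[0.1,0,0,6,0,0,0]]'
python3 -c "
from h import *
s=arm.read_state();M=Ro.from_euler('z',-.0657).as_matrix();print(((s['position']-[575.7,45.7,0])@M).round(1))
go([586.6,118.5,63],-93.8)
crop('side','pics/h3.png',290,120,150,112,5)
crop('top','pics/h4.png',120,160,200,130,4)"
```

```text
clock: 19.37
position: [585.1, 147.6, 64.1]
ee_rot: [-0.023, -0.707, 0.707, 0.023]
contact_force: [-0.7, 1.0, 5.5]
gripper_width: 18.8
[  2.7 102.3  64.1]
pos [585.1 147.6  64.1] w 18.8 F [-0.7  1.   5.5] j [ 0.52  0.54 -0.27  0.   -0.77  0.99] t 19.37
zang -93.7 ytool [-0. -0. -1.] shift cm [-0.34  0.11  2.9 ]
turn y 0.1
```

View pics/h4.png

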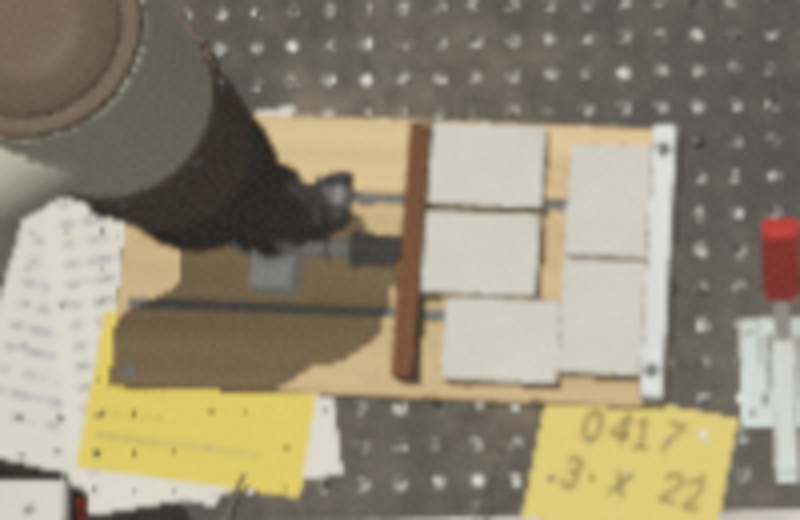

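```bash
python3 -m inch '[[0.1,0,0,0.4,0,0,0],[0.1,0,0,0.8,0,0,0],[0.1,0,0,1.2,0,0,0],[0.1,0,0,1.6,0,0,0],[0.1,0,0,2,0,0,0],[0.1,0,0,2.2,0,0,0],[0.1,0,0,2.2,0,0,0],[0.1,0,0,2.2,0,0,0],[0.1,0,0,2.2,0,0,0]]'
python3 -c "
from h import *
s=arm.read_state();M=Ro.from_euler('z',-.0657).as_matrix();print(((s['position']-[575.7,45.7,0])@M).round(1))
go([586.6,118.5,63],-93.8)
crop('side','pics/i3.png',290,120,150,112,5)
crop('top','pics/i4.png',120,160,200,130,4)"
```

```text
clock: 20.22
position: [583.7, 126.7, 64.2]
ee_rot: [0.023, 0.707, -0.706, -0.023]
contact_force: [-1.8, 4.3, 6.5]
gripper_width: 18.6
[ 2.6 81.3 64.2]
pos [583.7 126.7  64.2] w 18.6 F [-1.8  4.3  6.5] j [ 0.48  0.53 -0.28 -0.   -0.76  1.02] t 20.22
zang -93.7 ytool [ 0.     0.001 -1.   ] shift cm [-0.35  0.12  0.8 ]
turn y 0.1
```

View pics/i4.png

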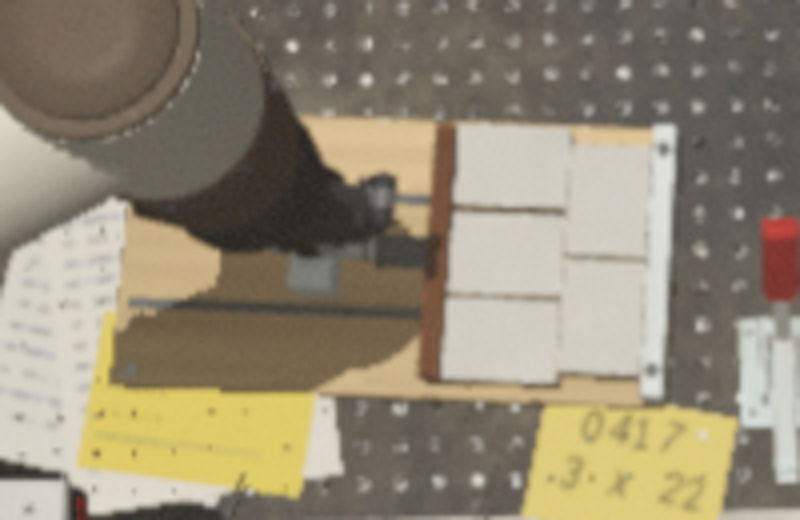

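View pics/i3.png

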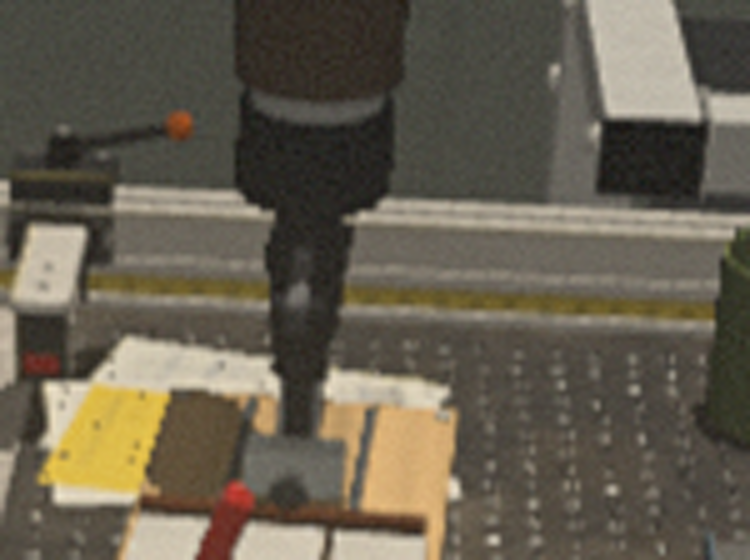

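```bash
python3 -m inch '[[0.1,0,0,0.2,0,0,0],[0.1,0,0,0.4,0,0,0],[0.1,0,0,0.6,0,0,0],[0.1,0,0,0.6,0,0,0],[0.1,0,0,0.6,0,0,0],[0.1,0,0,0.6,0,0,0],[0.1,0,0,0.6,0,0,0]]'
python3 -c "
from h import *
s=arm.read_state();M=Ro.from_euler('z',-.0657).as_matrix();P=(s['position']-[575.7,45.7,0])@M;print(P.round(1))
im=crop('top','pics/j4.png',170,180,120,90,6)
F=[]
for i in range(6):
    arm.get_image('side');F.append(arm.read_state()['contact_force'])
print(np.round(F,1))
crop('side','pics/j3.png',310,180,100,75,8)
go([586.6,118.5,63],-93.8)"
```

```text
clock: 20.9
position: [583.3, 121.3, 64.2]
ee_rot: [0.023, 0.707, -0.706, -0.022]
contact_force: [-3.0, 4.9, 5.0]
gripper_width: 18.8
[ 2.6 76.  64.2]
[[-2.5  5.3  5.6]
 [-2.4  5.4  5.2]
 [-3.5  5.7  6. ]
 [-3.2  6.8  4.8]
 [-1.8  6.1  6.3]
 [-2.   5.8  6.4]]
pos [583.3 121.4  64.2] w 18.1 F [-1.9  5.8  5.8] j [ 0.48  0.53 -0.29 -0.   -0.76  1.03] t 21.3
zang -93.7 ytool [ 0.001  0.002 -1.   ] shift cm [-0.35  0.12  0.27]
turn y 0.1
```

View pics/j4.png

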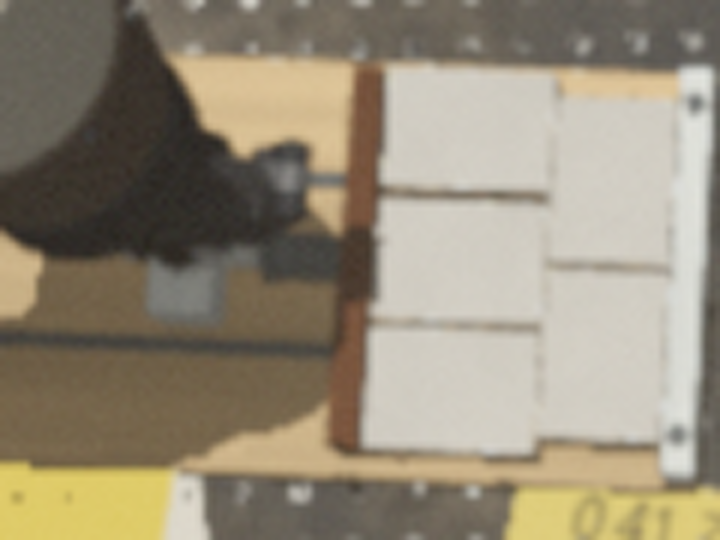

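View pics/j3.png

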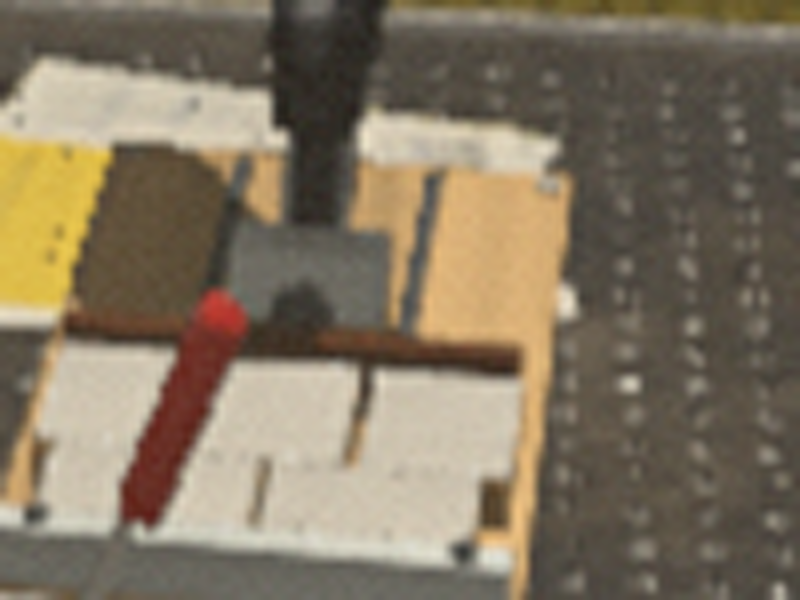

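```bash
python3 -c "
from h import *
M=Ro.from_euler('z',-.0657).as_matrix()
f=lambda px,s,o,z:((at_z('top',np.array(px)/s+o,z)-[575.7,45.7,0])@M).round(1)
print('g pad',f([(404,163),(384,415)],4,[100,150],36),'g block',f([(272,300)],4,[100,150],38),'mouth',f([(317,284)],4,[100,150],24))
print('j pad',f([(384,68),(359,446)],6,[170,180],36),'j block',f([(224,300)],6,[170,180],38),'mouth',f([(262,262)],6,[170,180],24))
print('rest block',f([(182,225)],4,[120,170],38),'mouth',f([(229,208)],4,[120,170],24))
print('j pieces',f([(386,70),(556,82),(550,195),(380,190),(375,200),(545,203),(538,325),(370,322)],6,[170,180],29))
print(proj('top',M@np.array([0,-56,29])+[575.7,45.7,0]))
"
python3 - <<'E'
import cv2
for n in("j4","g4","c1"):
    im=cv2.imread(f"pics/{n}.png")
    b=dict(j4=(140,200,260,130),g4=(200,240,220,90),c1=(100,140,230,120))[n]
    cv2.imwrite(f"pics/z_{n}.png",cv2.resize(im[b[1]:b[1]+b[3],b[0]:b[0]+b[2]],None,fx=3,fy=3))
E
```

```text
g pad [[ 67.7  78.6  36. ]
 [-71.   78.4  36. ]] g block [[-11.3 143.4  38. ]] mouth [[  1.2 123.8  24. ]]
j pad [[ 69.    6.6  36. ]
 [-69.5   6.1  36. ]] j block [[-19.1  57.7  38. ]] mouth [[-1.8 48.1 24. ]]
rest block [[-14.3 148.5  38. ]] mouth [[ -1.1 128.   24. ]]
j pieces [[ 70.2   7.   29. ]
 [ 68.  -55.2  29. ]
 [ 25.8 -55.5  29. ]
 [ 25.3   6.2  29. ]
 [ 21.5   7.7  29. ]
 [ 22.7 -53.9  29. ]
 [-22.2 -53.9  29. ]
 [-23.4   6.5  29. ]]
[[261.21381257 224.12905458]]
```

View pics/z_j4.png

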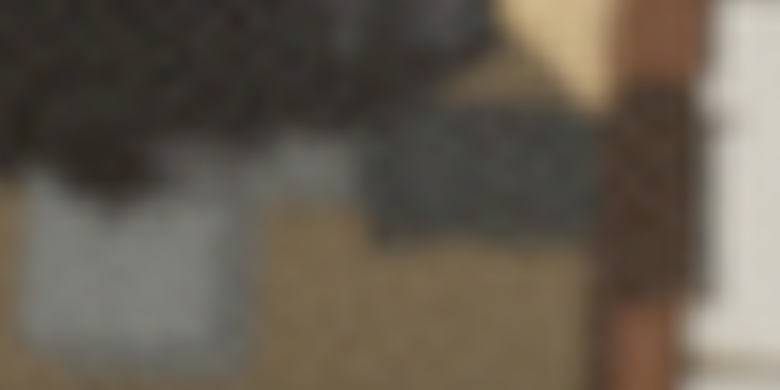

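View pics/z_c1.png

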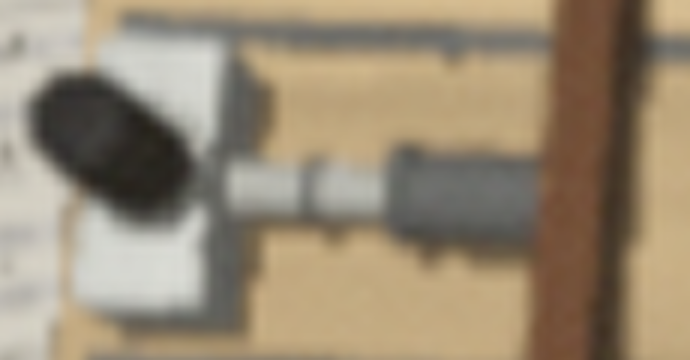

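```bash
python3 -c "
from h import *
go([583.3,121.4,64.2],-93.8)
print(arm.job_done())"
```

```text
pos [583.3 121.4  64.2] w 18.1 F [-1.9  5.8  5.8] j [ 0.48  0.53 -0.29 -0.   -0.76  1.03] t 21.3
zang -93.7 ytool [ 0.001  0.002 -1.   ] shift cm [ 0. -0. -0.]
turn y 0.1
the job is handed in; nothing more can be done
None
```

I laid both loose offcuts lengthwise beside the one already there. I then pinched the knob and pushed the row closed, and handed the job in at 21.3 s with the gripper still holding the knob.

- **Row closed:** in the last pictures the pad lies square against all three lengthwise offcuts, with its face at y ≈ 6 mm on the pallet. The three are up against the crosswise row to within my measuring error of about 2 mm. The two I placed sit about 0 and 1 mm sideways of their places.
- **Spring compression:** I take it to be about 14–15 mm, but the checks did not fully agree:

| Check | Compression |
|---|---|
| Length of bare rod still showing | about 14–15 mm |
| Push force of about 5.8 N along y | about 14 mm |
| Knob travel minus pad travel | about 15–17 mm |
| Coarse block-to-barrel pixel estimate | about 11 mm |

All four lie within the 10–20 mm allowed. The collar itself could not be made out against the barrel mouth.

- **Unexplained offset:** before I touched it, the pusher measured about 5 mm closer to the fence than the description gives. I don't know whether that is calibration error or some initial travel, so I judged the end position by force and picture.
- **Left alone:** no move went near the tape measure, feed wheel or nail box.

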